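# Pickling: lift the egg with the tongs and hold it over the jar

### The job

Pick up the kitchen tongs from their wooden rest, use them to take the boiled egg out of its egg cup without touching the egg with the gripper, and carry it to the open preserving jar. Finish still squeezing the tongs, holding the egg motionless over the middle of the jar's mouth, a few centimetres clear of the rim and not let go. Leave the closed jar, the little spice bottle and the loose jar lid where they are.

Things in the scene. Friction and masses are not known exactly. Their poses are not given: they have to be found in the camera images.
- tongs: Sprung steel tongs, 207 mm long, 20 mm tall, about 110 g, lying level on the rest; the arms close in the horizontal plane. Origin: on the centre line at the underside (25 mm above the counter), midway along the black grip sleeves (x -35 to +35 mm). x points to the jaws, z up, pivot at x = -85 mm. Grip from above, a finger outside each sleeve; relaxed they are 59 mm wide over both.
- tongs_mouth (a point): Midway between the relaxed jaws: x = +100, y = 0, z = +10 mm in tongs. Each jaw is a shallow V open inwards, ending at x = +114 mm. Relaxed, the jaw edges are 73 mm apart inside, 85 mm outside; with the sleeves squeezed to 54 mm, about 61 mm; the jaws meet the egg at sleeves 44 mm.
- tongs_arm: The -y arm of the tongs (sleeve and jaw), hinged to the rest of the tongs (which are the +y arm) at the pivot, its origin. Squeezing turns it by 0 to 0.3 rad about z, 0.18 when on the egg. A spring opens it: 2 N on the fingers when relaxed, about 5 N when closed on the egg; a 20 N squeeze of the sleeves presses the egg with about 7 N.
- rest: Fixed low wooden tongs rest. Base plate 150 x 90 mm, 4 mm thick; two cross bars, 14 mm wide and 90 mm long, at x = -55 and +55 mm with tops 25 mm above the counter, on which the tongs lie; fingers fit down between the bars. Origin: centre of the underside; x along the tongs.
- egg: Hen's egg, boiled, shell on, rigid, 56 mm long, 43 mm in diameter, about 55 g, standing blunt end down in the cup. Origin: bottom of the blunt end; z along the egg to the pointed end.
- egg_center (a point): Middle of the egg at its widest section, on its axis 24 mm above the blunt end; about 53 mm above the counter when the egg stands in the cup.
- cup: White egg cup, loose, 36 mm tall, 37 mm in diameter at the rim, 48 mm at the foot, 150 g. Origin: centre of the underside.
- jar: Open glass preserving jar with copper-coloured band, fixed, 110 mm tall, 86 mm in diameter, two eggs already in it. Origin: centre of the underside.
- jar_mouth (a point): Centre of the jar's mouth at the height of the rim, 110 mm above the counter; the mouth is 73 mm wide inside.
- preserve: Bystander: closed preserves jar, 70 mm in diameter, 90 mm tall, loose. Origin: centre of the underside.
- spice: Bystander: small amber spice bottle, 34 mm in diameter, 74 mm tall, loose. Origin: centre of the underside.
- lid: Bystander: brass-coloured jar lid lying flat, a disc of 82 mm diameter, 12 mm tall, loose. Origin: centre of the underside.
Mind the look-alikes: they are no part of the job. Of the things that look like the jar, take the one that is nearest to the robot's base at the start.

How it is judged:
By the outcome, as a careful person would: the job done as asked, in the order asked, and still so for the second after the job is handed in, while the arm keeps its last pose, push and grip.
It also fails if it takes over 51 s, if anything falls off the work surface, if the arm or the gripper's body presses on something with over 40 N, if the wrist force passes 120 N, or if a joint passes its speed limit or range.

### The arm

A 7-joint arm with a two-finger parallel gripper is mounted at the origin on the work surface. World frame = base frame: x ahead of the robot, y to its left, z up, the work surface at z = 0. Lengths are in m, angles in rad, forces in N, time in s.
With the tool pointing down it reaches from about 0.4 to 0.875 m from the base axis. Payload 19.3 kg.
Tool frame: the origin (TCP) lies midway between the tips of the shut fingers; the grasp point (between the pads) lies 19 mm behind it; z points along the fingers, y is the line along which they close (so a half turn about z gives the same grasp; the last joint's range is limited). The gripper opens to 85 mm and grips with 20 to 120 N. Pads are 22 mm wide; open, the fingers measure 114 mm over their backs; the gripper's body (76 mm by 85 mm) begins 54 mm behind the grasp point. The pads swing forward as they close: fully open they stand 13 mm farther back than shut.
Start: joints at [1.122, 0.521, -0.036, 1.599, 0.021, 1.021, -0.113], TCP at [0.231, -0.581, 0.231] pointing down, gripper open.
Joint ranges: [-2.91, 2.91], [-0.3, 2.13], [-1.5, 1.42], [0.17, 2.43], [-1.26, 4.41], [0.16, 1.93], [-2.52, 2.52]. Speed limits (rad/s): [1.89, 1.89, 2.39, 2.39, 3.01, 3.01, 3.01].

### API

Orientations are given as [roll, pitch, yaw] about the fixed x, y, z axes, in that order (R = Rz(yaw) Ry(pitch) Rx(roll)).
In Python, from workcell import telemetry, grab_frame, calibration, bot, outline_of, landmark_of gives the robot as it stands. The module is installed in compiled form; this text tells all that it offers.
- The arm moves only by the shell command python3 -m inch 'ROWS' [FORCE]. ROWS is JSON, a list of rows, each a list of 7 numbers: the shift along the tool's x, y, z in m, then the turn, a rotation vector about the tool's x, y, z in rad, then the closure, from 0 (fully open) to 1 (shut). A call has 1 to 5 rows; each row shifts and turns the commanded pose from where the row before left it, along the tool's axes as they then stand; what a row does not reach is not made up. A row lasts 1/10 s, in which the tool goes at most 50 mm and 8.59 degrees, less where a joint would pass 70% of its speed; a pose out of reach is approached as far as the arm can. A call is refused whole if a number of a shift passes 0.05 or a number of a turn 0.15, either way. A call with a gripper value outside its range is refused whole. The fingers move at their own pace and stop on an object; FORCE is the grip in N (left out, the last holds). Time passes only in rows, so rows that do not move let the fingers close. It gives the time, the measured TCP pose, the force, the opening and the grip force at its end, in the units of the state.
- telemetry.observe(): the state, without advancing time (a new reading comes with each control period).
- grab_frame(name): name is "scene" or "top"; returns the picture (480x640x3 uint8, red, green, blue); there is no depth.
- calibration(name): a dict with "fovy" (degrees; the focal length in pixels is half the picture's height over the tangent of half this angle, whatever the lens; pixels are square), "cx", "cy" (the principal point, pixels), "dist" ([k1, k2, p1, p2, k3] as OpenCV has them; the pictures are not rectified), "pose" (4x4, takes a point from camera to world coordinates). Camera axes: x right, y down, z forward; pixel columns grow to the right and rows downward; lengths in m; the calibration is good to about 2 mm. A picture is of the moment at which its call begins. calibration takes no time and is no camera call.
- bot.job_done(): hands the job in; it is judged then, once.
Trained networks look in the newest picture that a camera, given by its name, has taken for a name from the list of things; names that differ only in an ending like _2 or _b are one class to them, and where a whole thing is asked for, a point or a joint stands for the part that bears it (a point fixed in the world has none). Each returns a list of dicts, best first, with "score" (0 to 1); they miss things now and then, are a little off and sometimes report something else, mostly with a low value. They report only what shows in the picture. A call takes as long as a camera call. They do not tell look-alikes from the thing itself.
- outline_of(label, camera): "region" (480x640 bool, what is visible of it) and "rect" ([left, top, right, bottom] in pixels, round what is visible of it).
- landmark_of(label, camera): "xy" ([column, row] in pixels: a listed point, or the origin of a listed thing).
The state is a dict: "clock": time; "qpos": joint angles; "qd": joint speeds; "joint_efforts": joint torques, N m; "position": TCP position; "tool_rot": TCP orientation; "force": force on the tool from outside, world axes, zero at the start; "moment": the same for the moment, N m; "grip_width": finger opening in m; "finger_force": force on a finger pad.
Only numpy, scipy, OpenCV 4.12 (cv2) and the standard library are available. Lean on these libraries where they do the work, as an engineer would, in place of code of your own. Each camera call takes 0.05 s, during which the arm holds its last target. There are 200 camera calls.

## Working session

There is one attempt and no reset: what is moved stays moved. The work goes in short steps, Python scripts to look and compute and a shell command to move; the robot and the scene stay as the last step left them, time stands still between calls to the robot, and variables do not carry over. Pictures are saved under pics/ and viewed, at most 10 in all, crops included, and the job is handed in when it is done.

```bash
mkdir -p pics
cat > h.py <<'E'
import numpy as np, cv2
from workcell import telemetry, grab_frame, calibration, bot, outline_of, landmark_of
def ray(cam,xy):
    c=calibration(cam); f=240/np.tan(np.radians(c["fovy"])/2)
    K=np.array([[f,0,c["cx"]],[0,f,c["cy"]],[0,0,1]])
    u=cv2.undistortPoints(np.array([[xy]],float),K,np.array(c["dist"],float))[0,0]
    P=np.array(c["pose"]); d=P[:3,:3]@[u[0],u[1],1]
    return P[:3,3],d
def atz(cam,xy,z):
    o,d=ray(cam,xy); return o+d*(z-o[2])/d[2]
def save(cam,name):
    im=grab_frame(cam); cv2.imwrite("pics/"+name,im[:,:,::-1]); return im
E
python3 - <<'E'
from h import *
for c in("scene","top"):
    save(c,c+"0.png"); P=np.array(calibration(c)["pose"]); print(c,P.round(3).tolist())
    for l,z in(("tongs",.025),("tongs_mouth",.035),("tongs_arm",.025),("rest",0),("egg_center",.053),("cup",0),("jar_mouth",.11),("jar",0),("preserve",0),("spice",0),("lid",0)):
        print(l,[(round(r["score"],2),np.round(r["xy"]).tolist(),atz(c,r["xy"],z)[:2].round(3).tolist()) for r in landmark_of(l,c)[:4]])
s=telemetry.observe();print(s)
E
```

```text
scene [[-0.727, 0.384, -0.57, 1.154], [0.687, 0.423, -0.591, 0.586], [0.014, -0.821, -0.571, 0.675], [0.0, 0.0, 0.0, 1.0]]
tongs [(0.89, [345.0, 257.0], [0.504, -0.006]), (0.34, [400.0, 330.0], [0.597, 0.229]), (0.27, [249.0, 237.0], [0.621, -0.219])]
tongs_mouth [(0.57, [329.0, 280.0], [0.6, 0.038])]
tongs_arm [(0.91, [355.0, 235.0], [0.423, -0.051])]
rest [(0.95, [346.0, 268.0], [0.51, 0.002]), (0.58, [281.0, 190.0], [0.383, -0.388])]
egg_center [(0.71, [396.0, 321.0], [0.607, 0.223]), (0.21, [342.0, 265.0], [0.559, 0.037])]
cup [(0.62, [396.0, 337.0], [0.594, 0.221])]
jar_mouth [(0.86, [233.0, 230.0], [0.698, -0.161]), (0.85, [192.0, 206.0], [0.711, -0.308]), (0.81, [208.0, 183.0], [0.621, -0.383]), (0.77, [246.0, 197.0], [0.593, -0.26])]
jar [(0.97, [200.0, 244.0], [0.709, -0.308]), (0.92, [233.0, 268.0], [0.704, -0.172]), (0.71, [213.0, 222.0], [0.628, -0.374]), (0.55, [247.0, 237.0], [0.604, -0.255])]
preserve [(0.79, [230.0, 327.0], [0.817, -0.019])]
spice [(0.64, [279.0, 189.0], [0.381, -0.397]), (0.25, [343.0, 269.0], [0.519, 0.002])]
lid [(0.82, [503.0, 317.0], [0.389, 0.33
[... 928 characters left out ...]
 array([ 1.12177789,  0.52139164, -0.03632956,  1.59949139,  0.02125778,
        1.02106904, -0.11280388]), 'qd': array([ 1.00744420e-03, -6.02405965e-06, -6.20190711e-04, -1.74279332e-03,
        3.60161387e-04,  4.17754962e-05,  9.81196282e-04]), 'joint_efforts': array([ 8.78314040e-04, -9.26843834e+01,  1.97891124e+00, -3.70249629e+01,
        1.81455299e-02,  2.07944868e-03, -5.26206202e-05]), 'position': array([ 0.23112228, -0.58070478,  0.23129877]), 'tool_rot': array([3.14156314e+00, 3.02973465e-05, 3.78827295e-01]), 'force': array([ 1.03301453, -0.66835893, -0.53576186]), 'moment': array([-0.03643938, -0.03311726,  0.02298497]), 'finger_force': 0.0, 'grip_width': 0.08520470431137908}
```

View pics/top0.png

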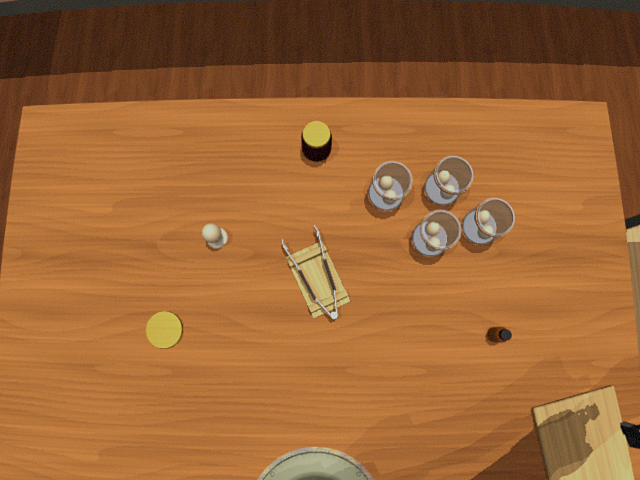

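View pics/scene0.png

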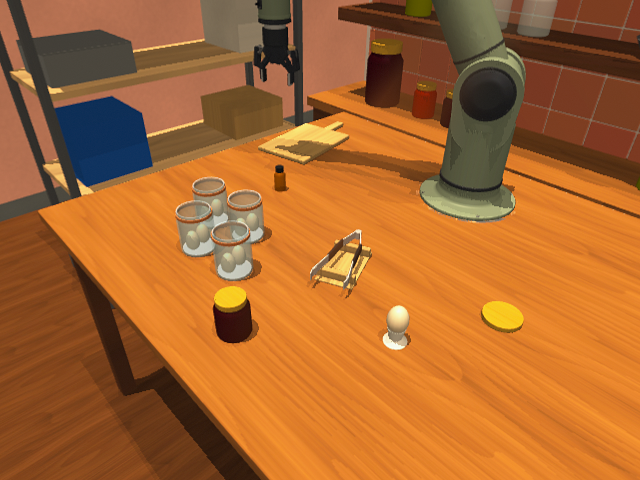

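The pictures show the tongs at (317,277) in the top view, with the pivot at (333,315) and the jaws at (285,245) and (318,232). The egg is at (212,233). There are four jars, and the one at (435,230) is nearest the base.

```bash
cat > t.py <<'E'
from h import *
for c in("scene","top"):
    grab_frame(c)
    for l,z in(("tongs",.035),("rest",.025)):
        r=outline_of(l,c)
        if not r: print(c,l,'none');continue
        ys,xs=np.nonzero(r[0]["region"])
        p=np.array([atz(c,(x,y),z)[:2] for x,y in zip(xs,ys)],np.float32)
        b=cv2.minAreaRect(p*1000); print(c,l,round(r[0]["score"],2),b)
print([atz("top",p,.035)[:2].round(3).tolist() for p in((334,316),(285,243),(318,229))])
E
python3 t.py
```

```text
scene tongs 0.79 ((514.3818359375, -15.579605102539062), (214.41189575195312, 86.31985473632812), 30.025135040283203)
scene rest 0.71 ((521.615478515625, 8.736015319824219), (163.4600372314453, 89.6534194946289), 25.782642364501953)
top tongs 0.8 ((515.3089599609375, -16.022483825683594), (195.1582489013672, 84.0116958618164), 29.739238739013672)
top rest 0.68 ((504.1084899902344, -8.298873901367188), (148.20147705078125, 92.8367691040039), 23.906919479370117)
[[0.423, -0.043], [0.581, 0.063], [0.612, -0.01]]
```

```bash
cat > go.py <<'E'
import sys
from h import *
from scipy.spatial.transform import Rotation as R
# target x y z yaw -> remaining tool-axis shift and turn
t=list(map(float,sys.argv[1:5])); s=telemetry.observe()
Q=R.from_euler("xyz",s["tool_rot"]); T=R.from_euler("xyz",[np.pi,0,t[3]])
print("t",round(s["clock"],2),"pos",s["position"].round(4),"rpy",s["tool_rot"].round(3),"F",s["force"].round(1),"w",round(s["grip_width"],4),"ff",round(s["finger_force"],1))
print("shift",Q.inv().apply(np.array(t[:3])-s["position"]).round(4),"turn",(Q.inv()*T).as_rotvec().round(4))
E
python3 -m inch '[[0.033,-0.031,0,0,0,0,0],[0.033,-0.031,0,0,0,0,0],[0.033,-0.031,0,0,0,0,0],[0.033,-0.031,0,0,0,0,0],[0.033,-0.031,0,0,0,0,0]]' >/dev/null
python3 -m inch '[[0.033,-0.031,0,0,0,0,0],[0.033,-0.031,0,0,0,0,0],[0.033,-0.031,0,0,0,0,0],[0.033,-0.031,0,0,0,0,0],[0.033,-0.031,0,0,0,0,0]]'
python3 -m inch '[[0.033,-0.031,0,0,0,0,0],[0.033,-0.031,0,0,0,0,0],[0.033,-0.031,0,0,0,0,0],[0.033,-0.031,0,0,0,0,0],[0,0,0,0,0,-0.031,0]]'
python3 -m inch '[[0,0,0.03,0,0,0,0],[0,0,0.03,0,0,0,0],[0,0,0.03,0,0,0,0],[0,0,0,0,0,0,0],[0,0,0,0,0,0,0]]'
python3 go.py 0.503 -0.008 0.010 0.41
```

```text
clock: 2.5
position: [0.4236, -0.169, 0.2316]
tool_rot: [3.141, -0.0, 0.379]
force: [1.1, -0.9, 0.3]
grip_width: 0.0855
finger_force: 0.0
clock: 3.0
position: [0.5016, -0.0007, 0.2314]
tool_rot: [-3.14, -0.002, 0.417]
force: [-0.5, -1.3, 0.6]
grip_width: 0.0854
finger_force: 0.0
clock: 3.5
position: [0.4999, -0.0067, 0.1419]
tool_rot: [-3.141, 0.0, 0.41]
force: [0.0, 0.1, 0.8]
grip_width: 0.0856
finger_force: 0.0
t 3.5 pos [ 0.4999 -0.0067  0.1419] rpy [-3.141  0.     0.41 ] F [0.  0.1 0.8] w 0.0856 ff 0.0
shift [0.0024 0.0024 0.1319] turn [-0.0002  0.0004 -0.0002]
```

```bash
python3 -m inch '[[0.0025,0.0025,0.03,0,0,0,0],[0,0,0.03,0,0,0,0],[0,0,0.015,0,0,0,0],[0,0,0,0,0,0,0],[0,0,0,0,0,0,0]]'
python3 - <<'E'
from h import *
a=grab_frame("scene")[190:310,270:430]; b=grab_frame("top")[200:350,240:400]
a=cv2.resize(a,(640,480),interpolation=2)[:, :400+240]; 
b=cv2.resize(b,(512,480),interpolation=2)
im=cv2.resize(np.hstack([a,b]),(800,333)); cv2.imwrite("pics/c1.png",im[:,:,::-1])
E
```

```text
clock: 4.0
position: [0.5041, -0.0079, 0.0679]
tool_rot: [3.141, -0.002, 0.41]
force: [-0.7, -0.4, 0.6]
grip_width: 0.0857
finger_force: 0.0
```

View pics/c1.png

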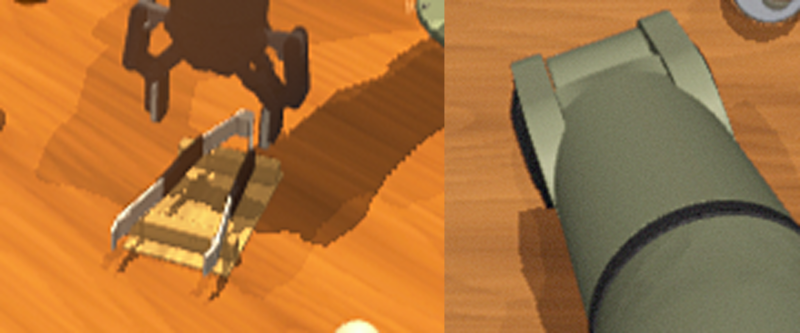

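The crop shows the fingers, with tips at about (157,115) and (268,140), straddling the sleeves and parallel to them, so I'll descend.

```bash
python3 -m inch '[[0,0,0.02,0,0,0,0],[0,0,0.02,0,0,0,0],[0,0,0.018,0,0,0,0],[0,0,0,0,0,0,0],[0,0,0,0,0,0,0]]' 20
python3 -m inch '[[0,0,0,0,0,0,0.2],[0,0,0,0,0,0,0.3],[0,0,0,0,0,0,0.38],[0,0,0,0,0,0,0.38],[0,0,0,0,0,0,0.38]]' 20
python3 -m inch '[[0,0,0,0,0,0,0.38],[0,0,0,0,0,0,0.38],[0,0,0,0,0,0,0.38]]' 20
```

```text
clock: 4.6
position: [0.5037, -0.0079, 0.0093]
tool_rot: [3.141, -0.001, 0.41]
force: [-0.2, 0.3, 0.2]
grip_width: 0.0854
finger_force: 0.0
clock: 5.1
position: [0.5039, -0.0079, 0.0092]
tool_rot: [3.141, -0.002, 0.41]
force: [-0.2, 0.8, 9.0]
grip_width: 0.0531
finger_force: 5.6
clock: 5.4
position: [0.5039, -0.0079, 0.0092]
tool_rot: [3.141, -0.002, 0.41]
force: [-0.7, -0.1, 8.5]
grip_width: 0.0527
finger_force: 5.6
```

```bash
python3 -m inch '[[0,0,-0.01,0,0,0,0.37],[0,0,-0.02,0,0,0,0.37],[0,0,-0.03,0,0,0,0.37],[0,0,-0.03,0,0,0,0.37],[0,0,-0.02,0,0,0,0.37]]' 20
python3 -m inch '[[0,0,0,0,0,0,0.37],[0,0,0,0,0,0,0.37]]' 20
python3 - <<'E'
from h import *
a=grab_frame("scene")[180:360,270:470]; cv2.imwrite("pics/c2.png",cv2.resize(a,(667,600),interpolation=2)[:,:,::-1])
print(outline_of("tongs","scene")[0]["rect"], [(r["score"],atz("scene",r["xy"],.135)) for r in landmark_of("tongs_mouth","scene")])
r=[(r["score"],r["xy"]) for r in landmark_of("egg_center","scene")];print(r)
E
python3 go.py 0.511 0.185 .11 .41
```

```text
clock: 5.9
position: [0.5035, -0.008, 0.121]
tool_rot: [3.141, -0.002, 0.41]
force: [-0.4, 0.4, -1.1]
grip_width: 0.0536
finger_force: 2.8
clock: 6.1
position: [0.5032, -0.0081, 0.1187]
tool_rot: [3.141, -0.001, 0.41]
force: [0.1, -0.0, -2.4]
grip_width: 0.0541
finger_force: 2.8
[312.3, 199.1, 360.8, 243.5] [(0.89, array([0.58517796, 0.01435613, 0.135     ]))]
[(0.91, [398.3, 319.9])]
t 6.3 pos [ 0.5026 -0.0079  0.1175] rpy [-3.141e+00  1.000e-03  4.100e-01] F [ 0.2 -0.9 -0.9] w 0.0539 ff 2.8
shift [ 0.0846 -0.1736  0.0075] turn [-0.0007  0.0014 -0.0001]
```

View pics/c2.png

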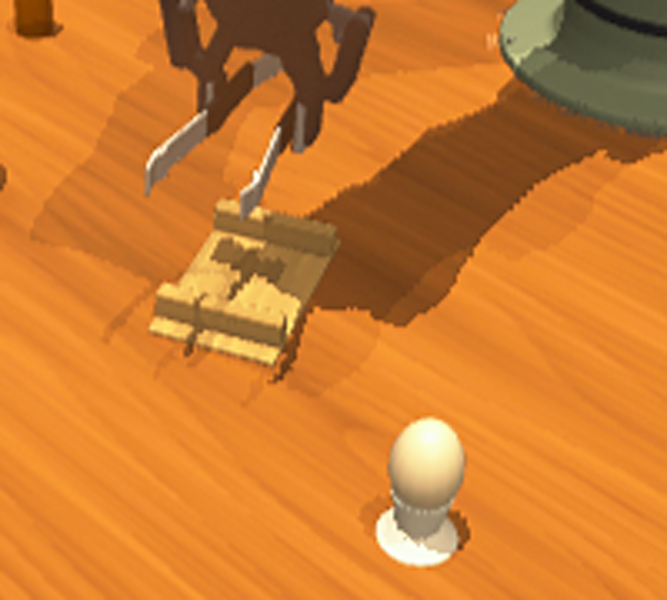

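The crop shows the tongs held level-looking in the gripper, with jaw tips at about (315,232) and (344,240) in the full frame. The rest is empty.

```bash
python3 -m inch '[[0.0135,-0.0285,0,0,0,0,0.37],[0.0135,-0.0285,0,0,0,0,0.37],[0.0135,-0.0285,0,0,0,0,0.37],[0.0135,-0.0285,0,0,0,0,0.37],[0.0135,-0.0285,0,0,0,0,0.37]]'
python3 -m inch '[[0.0135,-0.0285,0,0,0,0,0.37],[0,0,0,0,0,0,0.37],[0,0,0,0,0,0,0.37],[0,0,0,0,0,0,0.37]]'
cat >> h.py <<'E'
def proj(cam,p):
    c=calibration(cam); f=240/np.tan(np.radians(c["fovy"])/2)
    K=np.array([[f,0,c["cx"]],[0,f,c["cy"]],[0,0,1]]); P=np.linalg.inv(np.array(c["pose"]))
    return cv2.projectPoints(np.array([p],float),cv2.Rodrigues(P[:3,:3])[0],P[:3,3],K,np.array(c["dist"],float))[0][0,0]
E
python3 - <<'E'
from h import *
print("old tip exp",proj("scene",(.607,.0375,.143)),"got 329.2,236.2; dx",proj("scene",(.616,.0415,.143)),"dz",proj("scene",(.607,.0375,.133)))
for c in("scene","top"):
    a=save(c,"hover_%s.png"%c)
    print(c,"mouth",[(r["score"],r["xy"]) for r in landmark_of("tongs_mouth",c)],"egg",[(round(r["score"],2),np.round(r["xy"],1),atz(c,r["xy"],.053).round(3)) for r in landmark_of("egg_center",c)],"cup",[(round(r["score"],2),atz(c,r["xy"],0).round(3)) for r in landmark_of("cup",c)])
a=cv2.imread("pics/hover_scene.png")[200:360,300:480]; b=cv2.imread("pics/hover_top.png")[150:310,140:320]
cv2.imwrite("pics/c3.png",cv2.resize(np.hstack([a,b]),(800,356),interpolation=2))
E
python3 go.py 0.511 0.185 .11 .41
```

```text
clock: 6.8
position: [0.5079, 0.1509, 0.1176]
tool_rot: [-3.141, 0.001, 0.41]
force: [0.8, -0.7, -2.2]
grip_width: 0.0537
finger_force: 2.8
clock: 7.2
position: [0.5092, 0.1801, 0.1178]
tool_rot: [3.141, 0.001, 0.409]
force: [-0.0, -0.6, -1.6]
grip_width: 0.0536
finger_force: 2.8
old tip exp [327.49430106 239.36542786] got 329.2,236.2; dx [325.62974427 241.95323621] dz [327.38412122 243.48032413]
scene mouth [(0.71, [397.1, 281.0])] egg [(0.94, array([396.2, 320.3]), array([0.605, 0.223, 0.053])), (0.62, array([278.5, 188.6]), array([ 0.443, -0.323,  0.053]))] cup [(0.85, array([0.597, 0.22 , 0.   ])), (0.28, array([0.461, 0.114, 0.   ]))]
top mouth [] egg [] cup []
t 7.6 pos [0.5094 0.1809 0.1183] rpy [ 3.142 -0.     0.409] F [-1.3  0.5 -0.9] w 0.0537 ff 2.8
shift [ 0.0031 -0.0031  0.0083] turn [ 0.     -0.0001 -0.0006]
```

View pics/c3.png

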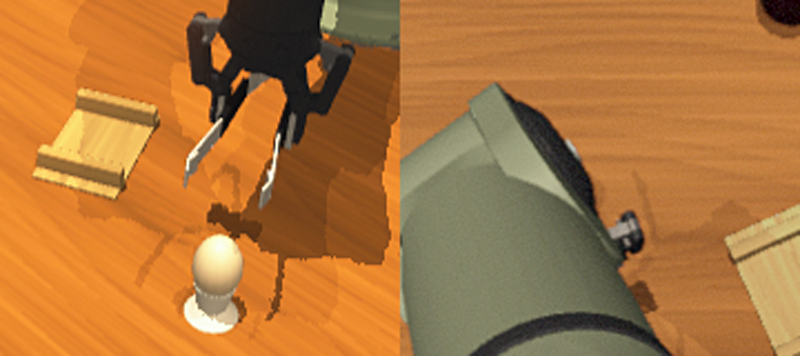

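Run:
```python
from h import *
c,s=np.cos(.409),np.sin(.409); p0=np.array([.5094,.1809])
def loc(p): d=p[:2]-p0; return (np.array([c*d[0]+s*d[1],-s*d[0]+c*d[1]])*1000).round(1)
for n,xy,z in(("mouth net",(397.1,281),.144),("L bottom",(382.8,283.3),.134),("R bottom",(418.4,293.2),.134),("L top",(384.6,272),.154),("R top",(420.6,281),.154),("egg",(396.2,320.3),.053),("egg1",(396,321),.053),("egg2",(398.3,319.9),.053)):
    print(n,loc(atz("scene",xy,z)))
print("egg top cam",loc(np.array([.603,.225])),"cup",loc(np.array([.597,.222])))
for r in outline_of("egg","scene")[:2]: print(r["score"],r["rect"])
```

```text
mouth net [103.2  -8. ]
L bottom [107.7 -32. ]
R bottom [108.2  32.7]
L top [100.2 -32.9]
R top [98.7 31.7]
egg [104.6   0.6]
egg1 [106.6   0.8]
egg2 [102.    3.9]
egg top cam [103.4   3.2] cup [96.7  2.9]
0.6 [388.9, 306.8, 410.5, 334.0]
```

```bash
python3 -m inch '[[0.009,-0.003,0,0,0,0,0.37],[0,0,0.02,0,0,0,0.37],[0,0,0.02,0,0,0,0.37],[0,0,0.005,0,0,0,0.37],[0,0,0,0,0,0,0.37]]'
python3 -m inch '[[0,0,0,0,0,0,0.37],[0,0,0,0,0,0,0.37]]'
python3 - <<'E'
from h import *
save("scene","h2.png")
cv2.imwrite("pics/c4.png",cv2.resize(cv2.imread("pics/h2.png")[240:360,340:480],(700,600),interpolation=cv2.INTER_CUBIC))
E
```

```text
clock: 8.15
position: [0.5163, 0.1878, 0.0729]
tool_rot: [-3.141, 0.001, 0.41]
force: [0.2, -0.8, -0.3]
grip_width: 0.0539
finger_force: 2.8
clock: 8.35
position: [0.5169, 0.1877, 0.0742]
tool_rot: [3.142, -0.001, 0.41]
force: [0.4, -0.4, -1.6]
grip_width: 0.0536
finger_force: 2.8
```

View pics/c4.png

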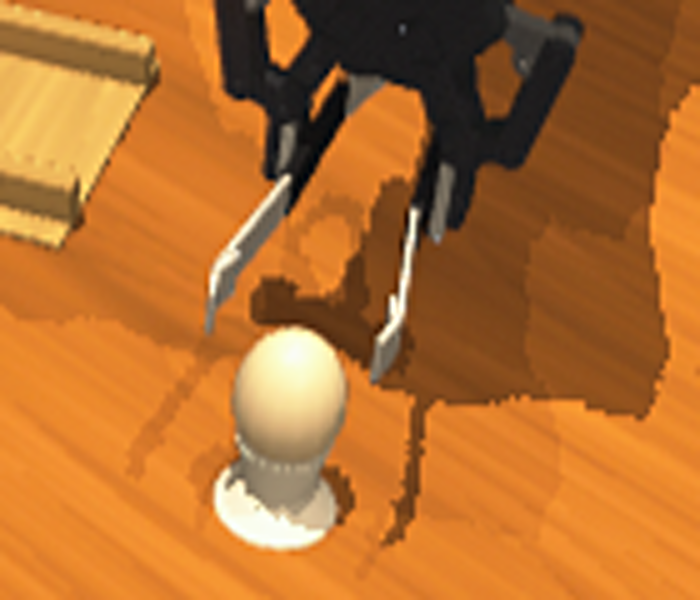

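The egg is at full-frame (398,319), and the jaw tip bottoms are at (381.6,306) and (415,316.6). I'll compute the offset from these.

Run:
```python
from h import *
q=telemetry.observe()["position"]; c,s=np.cos(.41),np.sin(.41); p0=q[:2]
def loc(p): d=p[:2]-p0; return (np.array([c*d[0]+s*d[1],-s*d[0]+c*d[1]])*1000).round(1)
print(q)
for dz in(0,.006):
  for n,xy,z in(("Lb",(381.6,306),.09),("Rb",(415,316.6),.09),("Lbend top",(387,290),.11),("Rbend top",(419.5,299),.11)): print(n,loc(atz("scene",xy,z+dz)))
print("egg",loc(atz("scene",(398,319),.053)),loc(np.array([.603,.225])), "egg proj",proj("scene",(.603,.225,.053)),proj("scene",(.603,.225,.085)))
print(loc(atz("scene",(398,305.5),.083)), "cup", loc(atz("scene",(395.5,339),.0)))
```

```text
[0.51686154 0.18774899 0.0741329 ]
Lb [108.5 -30.5]
Rb [111.  32.]
Lbend top [ 84.8 -29.3]
Rbend top [84.8 31.2]
Lb [115.1 -29. ]
Rb [117.4  32.8]
Lbend top [ 91.8 -27.8]
Rbend top [91.8 32.1]
egg [90.3 -0.7] [93.8 -0.2] egg proj [397.74660166 320.29646373] [399.61887664 307.60718959]
[87.3 -4.8] cup [90.3  0.2]
```

```bash
python3 -m inch '[[-0.004,0.001,0,0,0,0,0.37],[0,0,0.015,0,0,0,0.37],[0,0,0.015,0,0,0,0.37],[0,0,0.015,0,0,0,0.37],[0,0,0,0,0,0,0.37]]'
python3 -m inch '[[0,0,0,0,0,0,0.37],[0,0,0,0,0,0,0.37]]'
python3 - <<'E'
from h import *
save("scene","h3.png")
cv2.imwrite("pics/c5.png",cv2.resize(cv2.imread("pics/h3.png")[250:350,350:470],(720,600),interpolation=cv2.INTER_CUBIC))
E
```

```text
clock: 8.9
position: [0.512, 0.1846, 0.0263]
tool_rot: [-3.142, 0.003, 0.41]
force: [-0.2, 0.3, -0.6]
grip_width: 0.054
finger_force: 2.8
clock: 9.1
position: [0.5133, 0.1852, 0.0287]
tool_rot: [-3.142, -0.0, 0.41]
force: [-0.6, -1.5, -1.5]
grip_width: 0.0543
finger_force: 2.8
```

View pics/c5.png

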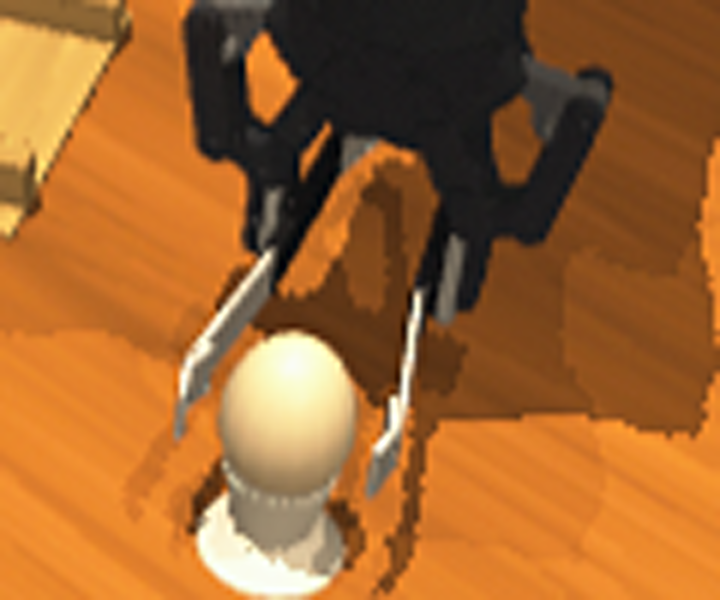

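The crop shows the egg between the jaws at about (288,420), with a similar gap on each side, so I'll squeeze.

```bash
python3 -m inch '[[0,0,0,0,0,0,0.4],[0,0,0,0,0,0,0.43],[0,0,0,0,0,0,0.46],[0,0,0,0,0,0,0.49],[0,0,0,0,0,0,0.52]]' 20
python3 -m inch '[[0,0,0,0,0,0,0.6],[0,0,0,0,0,0,0.8],[0,0,0,0,0,0,1],[0,0,0,0,0,0,1],[0,0,0,0,0,0,1]]' 30
python3 -m inch '[[0,0,0,0,0,0,1],[0,0,0,0,0,0,1],[0,0,0,0,0,0,1]]' 30
python3 - <<'E'
from h import *
save("scene","h4.png")
cv2.imwrite("pics/c6.png",cv2.resize(cv2.imread("pics/h4.png")[250:350,350:470],(720,600),interpolation=cv2.INTER_CUBIC))
E
```

```text
clock: 9.65
position: [0.5132, 0.1851, 0.0284]
tool_rot: [-3.142, -0.0, 0.41]
force: [-0.4, -0.1, -0.3]
grip_width: 0.0434
finger_force: 20.4
clock: 10.15
position: [0.5132, 0.1851, 0.0283]
tool_rot: [-3.142, -0.0, 0.41]
force: [0.3, 0.1, 0.0]
grip_width: 0.043
finger_force: 30.5
clock: 10.45
position: [0.5132, 0.185, 0.0283]
tool_rot: [-3.142, -0.0, 0.41]
force: [0.7, -0.4, -0.1]
grip_width: 0.0432
finger_force: 30.5
```

View pics/c6.png

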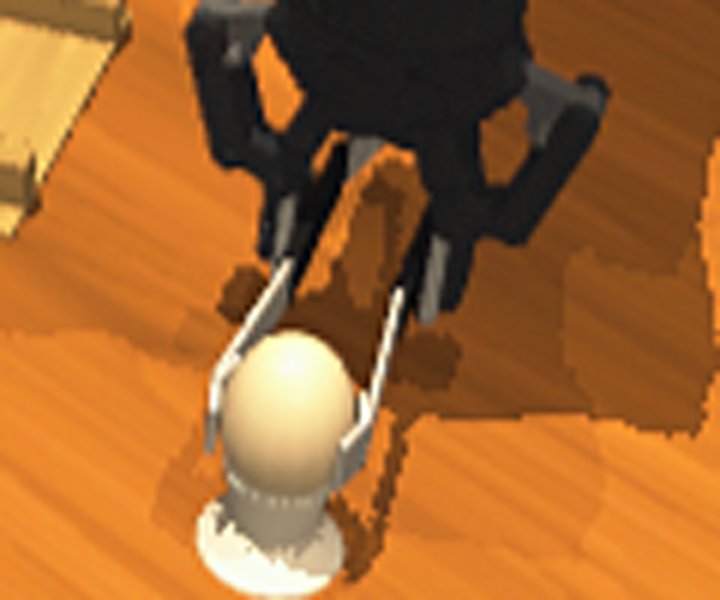

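The crop shows both jaws closed on the egg at about (290,410), at its waist. I'll lift.

```bash
python3 -m inch '[[0,0,-0.003,0,0,0,1],[0,0,-0.006,0,0,0,1],[0,0,-0.01,0,0,0,1],[0,0,-0.014,0,0,0,1],[0,0,-0.016,0,0,0,1]]' 30
python3 -m inch '[[0,0,-0.018,0,0,0,1],[0,0,-0.018,0,0,0,1],[0,0,-0.016,0,0,0,1],[0,0,-0.012,0,0,0,1],[0,0,-0.007,0,0,0,1]]'
python3 -m inch '[[0,0,0,0,0,0,1],[0,0,0,0,0,0,1],[0,0,0,0,0,0,1]]'
python3 - <<'E'
from h import *
save("scene","h5.png")
cv2.imwrite("pics/c7.png",cv2.resize(cv2.imread("pics/h5.png")[210:350,340:480],(600,600),interpolation=cv2.INTER_CUBIC))
print([(r["score"],r["xy"],atz("scene",r["xy"],.173)) for r in landmark_of("egg_center","scene")])
E
python3 go.py .504 -.298 .15 .41
```

```text
clock: 11.0
position: [0.5131, 0.185, 0.0786]
tool_rot: [-3.142, -0.0, 0.41]
force: [-0.4, -0.8, -1.9]
grip_width: 0.0432
finger_force: 30.8
clock: 11.5
position: [0.5134, 0.1851, 0.1499]
tool_rot: [3.142, -0.002, 0.41]
force: [0.1, 0.0, -1.6]
grip_width: 0.0432
finger_force: 30.8
clock: 11.8
position: [0.5128, 0.1849, 0.1476]
tool_rot: [-3.142, 0.001, 0.41]
force: [-0.2, -1.1, -1.8]
grip_width: 0.0432
finger_force: 30.7
[(0.84, [405.4, 267.3], array([0.59722854, 0.22089478, 0.173     ]))]
t 11.9 pos [0.5128 0.1849 0.1477] rpy [-3.142e+00  1.000e-03  4.100e-01] F [-0.6  0.4 -1.7] w 0.0431 ff 30.8
shift [-0.2005  0.4394 -0.0021] turn [-0.0001  0.001  -0.0002]
```

View pics/c7.png

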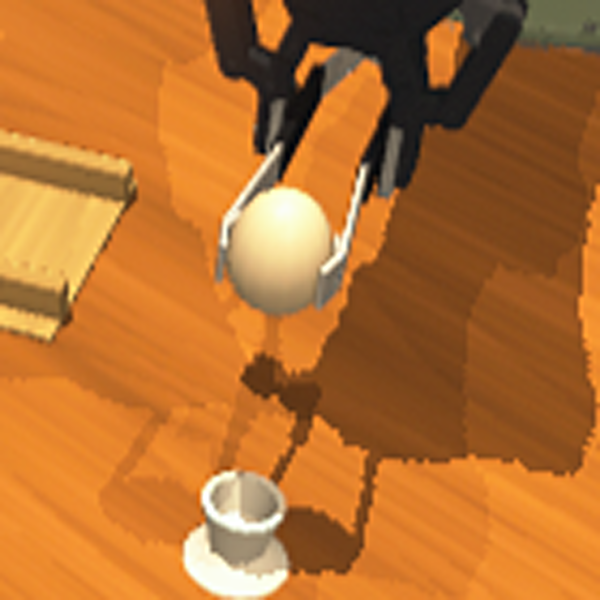

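The egg is out of the cup, held at crop (282,250), and the cup still stands. Next I'll carry it to the jar.

```bash
python3 -m inch '[[-0.003,0.006,0,0,0,0,1],[-0.006,0.013,0,0,0,0,1],[-0.008,0.018,0,0,0,0,1],[-0.008,0.018,0,0,0,0,1],[-0.008,0.018,0,0,0,0,1]]' >/dev/null
python3 -m inch '[[-0.008,0.018,0,0,0,0,1],[-0.008,0.018,0,0,0,0,1],[-0.008,0.018,0,0,0,0,1],[-0.008,0.018,0,0,0,0,1],[-0.008,0.018,0,0,0,0,1]]' >/dev/null
python3 -m inch '[[-0.008,0.018,0,0,0,0,1],[-0.008,0.018,0,0,0,0,1],[-0.008,0.018,0,0,0,0,1],[-0.008,0.018,0,0,0,0,1],[-0.008,0.018,0,0,0,0,1]]'
python3 -m inch '[[-0.008,0.018,0,0,0,0,1],[-0.008,0.018,0,0,0,0,1],[-0.008,0.018,0,0,0,0,1],[-0.008,0.018,0,0,0,0,1],[-0.008,0.018,0,0,0,0,1]]' >/dev/null
python3 -m inch '[[-0.008,0.018,0,0,0,0,1],[-0.006,0.013,0,0,0,0,1],[-0.003,0.007,0,0,0,0,1],[0,0,0,0,0,0,1],[0,0,0,0,0,0,1]]'
python3 go.py .507 -.301 .148 .41
```

```text
clock: 13.4
position: [0.5096, -0.0941, 0.1483]
tool_rot: [3.141, 0.0, 0.409]
force: [0.3, 0.1, -1.0]
grip_width: 0.0431
finger_force: 30.8
clock: 14.4
position: [0.5089, -0.2315, 0.1482]
tool_rot: [-3.141, -0.0, 0.41]
force: [-0.3, -0.1, -2.4]
grip_width: 0.0432
finger_force: 30.8
t 14.4 pos [ 0.5089 -0.2315  0.1482] rpy [-3.141 -0.     0.41 ] F [-0.3 -0.1 -2.4] w 0.0432 ff 30.8
shift [-0.0295  0.0629  0.0002] turn [-0.0005 -0.0001  0.0002]
```

```bash
python3 -m inch '[[-0.005,0.01,0,0,0,0,1],[-0.007,0.015,0,0,0,0,1],[-0.007,0.015,0,0,0,0,1],[-0.007,0.015,0,0,0,0,1],[-0.0035,0.008,0,0,0,0,1]]' 
python3 -m inch '[[0,0,0,0,0,0,1],[0,0,0,0,0,0,1],[0,0,0,0,0,0,1]]'
python3 - <<'E'
from h import *
for c in("scene","top"):
    save(c,"j_%s.png"%c)
    for l,z in(("egg_center",.173),("jar_mouth",.11)): print(c,l,[(round(r["score"],2),np.round(r["xy"],1),atz(c,r["xy"],z).round(3)) for r in landmark_of(l,c)])
a=cv2.imread("pics/j_scene.png")[120:280,160:340]; b=cv2.imread("pics/j_top.png")[150:310,360:540]
cv2.imwrite("pics/c8.png",cv2.resize(np.hstack([a,b]),(800,356),interpolation=2))
E
python3 go.py .507 -.301 .148 .41
```

```text
clock: 14.9
position: [0.5065, -0.3043, 0.1482]
tool_rot: [3.141, 0.0, 0.408]
force: [-0.7, 0.4, -1.7]
grip_width: 0.0432
finger_force: 30.8
clock: 15.2
position: [0.5072, -0.3009, 0.1483]
tool_rot: [-3.141, -0.0, 0.411]
force: [1.0, 0.4, -1.7]
grip_width: 0.0433
finger_force: 30.8
scene egg_center [(0.86, array([241.4, 174.7]), array([ 0.601, -0.258,  0.173]))]
scene jar_mouth [(0.88, array([209.1, 184.2]), array([ 0.623, -0.374,  0.11 ])), (0.7, array([243.6, 198.9]), array([ 0.603, -0.255,  0.11 ])), (0.7, array([231.4, 227.3]), array([ 0.696, -0.171,  0.11 ])), (0.57, array([192.9, 209.2]), array([ 0.718, -0.294,  0.11 ]))]
top egg_center [(0.89, array([450.1, 221.6]), array([ 0.597, -0.264,  0.173]))]
top jar_mouth [(0.96, array([392.1, 178.3]), array([ 0.704, -0.166,  0.11 ])), (0.9, array([440. , 229.3]), array([ 0.595, -0.26 ,  0.11 ])), (0.77, array([495.8, 214.9]), array([ 0.625, -0.381,  0.11 ])), (0.69, array([489.1, 310.4]), array([ 0.428, -0.352,  0.11 ])), (0.62, array([456.6, 173.5]), array([ 0.715, -0.303,  0.11 ]))]
t 15.5 pos [ 0.5071 -0.3014  0.1483] rpy [-3.142 -0.     0.41 ] F [-0.1 -0.5 -2. ] w 0.0433 ff 30.8
shift [ 0.0001 -0.0004  0.0003] turn [-0.     -0.      0.0002]
```

View pics/c8.png

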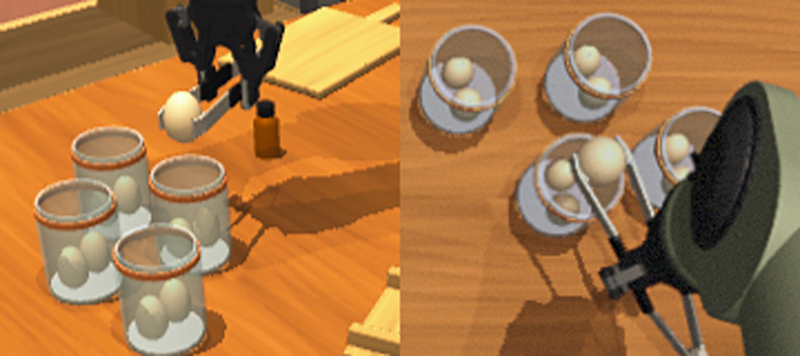

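The egg hangs over the near jar, at (241,173) in the scene view above the mouth at (244,199). The two cameras put it within about 4 mm of the centre and about 39 mm above the rim. I'll make one small correction, let it settle and hand in.

```bash
python3 -m inch '[[0.001,-0.003,0,0,0,0,1],[0,0,0,0,0,0,1],[0,0,0,0,0,0,1],[0,0,0,0,0,0,1],[0,0,0,0,0,0,1]]' && python3 -m inch '[[0,0,0,0,0,0,1],[0,0,0,0,0,0,1],[0,0,0,0,0,0,1],[0,0,0,0,0,0,1],[0,0,0,0,0,0,1]]' && python3 -c "
from h import *
grab_frame('top'); print(landmark_of('egg_center','top')[:1])
print(bot.job_done())"
```

```text
clock: 16.0
position: [0.5067, -0.2986, 0.1483]
tool_rot: [-3.142, 0.0, 0.41]
force: [-0.3, 0.8, -2.3]
grip_width: 0.0433
finger_force: 30.8
clock: 16.5
position: [0.5067, -0.2985, 0.1483]
tool_rot: [-3.142, -0.0, 0.41]
force: [0.8, 0.3, -1.6]
grip_width: 0.0432
finger_force: 30.8
[{'xy': [447.2, 219.2], 'score': 0.59}]
the job is handed in; nothing more can be done
None
```

The job is handed in at about 16.6 s: the tongs hold the egg still, squeezed at about 31 N, roughly 4 cm above the rim of the jar nearest the base and within a few millimetres of the centre of its mouth; the result of the judging was not reported.

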